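# Set a slotted fence to its pointer and clamp it

### The arm

A 7-joint arm with a two-finger parallel gripper is mounted at the origin on a cart in front of the work surface, level with it; the furniture and walls round the work are solid. World frame = base frame: x ahead of the robot, y to its left, z up, the work surface at z = 0. Lengths are in m, angles in rad, forces in N, time in s.
With the tool pointing down it reaches from about 0.425 to 0.875 m from the base axis. Payload 9.9 kg.
Tool frame: the origin (TCP) lies at the very end of the fingers, on their centre line; the grasp point (between the pads) lies 19 mm behind it; z points along the fingers, y is the line along which they close (so a half turn about z gives the same grasp; the last joint's range is limited). The gripper opens to 85 mm and grips with 20 to 120 N. Pads are 22 mm wide; open, the fingers measure 114 mm over their backs; the gripper's body (76 mm by 85 mm) begins 54 mm behind the grasp point. The pads swing forward as they close: fully open they stand 13 mm farther back than shut.
Start: joints at [-1.373, 0.576, 0.025, 1.437, -0.015, 1.129, -0.057], TCP at [0.188, 0.648, 0.231] pointing down, gripper open.
Joint ranges: [-2.76, 2.76], [-0.34, 2.15], [-1.52, 1.57], [0.19, 2.46], [-1.09, 4.23], [0.17, 1.99], [-2.82, 2.82]. Speed limits (rad/s): [2.22, 2.22, 3.01, 3.01, 3.14, 3.14, 3.14].

### API

Orientations are given as a unit quaternion [x, y, z, w].
In Python, from workcell import ctrl gives the robot as it stands.
- The arm moves only by the tool arm_command, never from a script. Its argument "series" is a list of rows, each an object with "dr": the turn, a rotation vector about the tool's x, y, z in rad, a list of three; "linear": the shift along the tool's x, y, z in cm, a list of three; "gripper": the closure, from 0 (fully open) to 1 (shut). A call has exactly 8 rows; each row shifts and turns the commanded pose from where the row before left it, along the tool's axes as they then stand; what a row does not reach is not made up. A row lasts 1/12 s, in which the tool goes at most 41.7 mm and 7.16 degrees, less where a joint would pass 70% of its speed; a pose out of reach is approached as far as the arm can. A call with a gripper value outside its range is refused whole. The fingers move at their own pace and stop on an object; the grip force is fixed at half the most. Time passes only in rows, so rows that do not move let the fingers close, or fill a call up. It gives the time, the measured TCP pose, the force, the opening and the grip force at its end, in the units of the state.
- ctrl.state(): the state, without advancing time (a new reading comes with each control period).
- ctrl.get_image(name): name is "scene" or "top"; returns (picture, depth): 420x560x3 uint8, blue, green, red; 420x560 float32, m along the optical axis (not along the pixel's ray), 0 where there is no reading.
- ctrl.camera_info(name): a dict with "fov_y" (degrees; the focal length in pixels is half the picture's height over the tangent of half this angle, whatever the lens; pixels are square), "cx", "cy" (the principal point, pixels), "T" (4x4, takes a point from camera to world coordinates). Camera axes: x right, y down, z forward; pixel columns grow to the right and rows downward; lengths in m; the calibration is good to about 2 mm. A picture is of the moment at which its call begins. camera_info takes no time and is no camera call.
- ctrl.finish_job(): hands the job in; it is judged then, once.
The state is a dict: "t": time; "joints": joint angles; "dq": joint speeds; "joint_efforts": joint torques, N m; "position": TCP position; "orientation": TCP orientation; "contact_force": force on the tool from outside, world axes, zero at the start; "torque": the same for the moment, N m; "width": finger opening in m; "grip_force": force on a finger pad.
Only numpy, scipy, OpenCV 4.12 (cv2) and the standard library are available. Lean on these libraries where they do the work, as an engineer would, in place of code of your own. Each camera call takes 0.05 s, during which the arm holds its last target. There are 200 camera calls.

### The job

On the aluminium rail plate on the optical table, slide the grey slotted fence bracket along its slots until its upright wall is in line with the small pointer block on the plate's edge. Then tighten the black winged clamp knob, clockwise from above until it stops, so that the fence stays there, and let go.

Things in the scene. Friction and masses are not known exactly. Their poses are not given: they have to be found in the camera images.
- fence_bracket: Grey bracket held by two bolts on a fixed 10 mm plate, free to slide 60 mm along x. Foot 80 wide, 8 thick, x -15 to +160; upright wall across it 10 thick (x), 80 wide, 45 high, top 63 above table. Origin: foot underside below mid-wall, 10 above table; x points from wall to knob. Starts near its -x end, 20 to 46 mm short of the mark. 0.35 kg, light friction. Pinch mid-wall; gussets at y = +-35.
- pointer_tip (a point): Nose tip of the small dark steel pointer block (18 mm wide, 12 high, top 22 above the table) fixed on the plate's margin at the bracket's -y side, 2 mm from the foot's edge. Point 18 mm above the table, axes as the bracket's. The fence is set when the middle of its wall (bracket x = 0) is level with this tip along the bracket's x; the wall is then 90 to 110 mm from the knob.
- clamp_grip (a point): Grip point on the axis of the black winged clamp knob over one slot, 20 mm to the -y side of the bracket's midline: a bar 40 mm long (point x), 12 thick (y), 22 high. The point is 9 mm below the bar's top, 48 mm above the table when loose, 2 mm lower when tight. The low hexagon bolt 40 mm beside it (top 26 mm above the table) is only a guide.
- clamp_knob (a joint): Turn of the winged knob about the vertical, rad: 0 to 0.2 at the start (loose; at 0 the bar lies along the slots), growing clockwise seen from above to a stop at 1.3 (tight). Needs about 0.2 N m and stays where it is left. Its washer presses on the foot from about 0.85 on and then holds the bracket.

How it is judged:
By the outcome, as a careful person would: the job done as asked, in the order asked, and still so for the second after the job is handed in, with the robot touching nothing.
It also fails if it takes over 45 s, if anything falls off the work surface, if the arm or the gripper's body presses on something with over 40 N, if the wrist force passes 120 N, or if a joint passes its speed limit or range.

## Working session

There is one attempt and no reset: what is moved stays moved. The work goes in short steps, Python scripts to look and compute and a tool call to move; the robot and the scene stay as the last step left them, time stands still between calls to the robot, and variables do not carry over. Pictures are saved under pics/ and viewed, at most 10 in all, crops included, and the job is handed in when it is done.

Besides the shell and the picture viewer there is one more tool, called by a JSON object that holds its "method" and its "body". arm_command: Moves the arm, as the interface text tells. Its arguments: {"type":"object","properties":{"series":{"type":"array","items":{"type":"object","properties":{"dr":{"type":"array","items":{"type":"number"}},"linear":{"type":"array","items":{"type":"number"}},"gripper":{"type":"number"}}}}},"required":["series"]}

```bash
mkdir -p pics; python3 - <<'E'
from workcell import ctrl
import cv2,numpy as np
for n in("scene","top"):
    im,d=ctrl.get_image(n); cv2.imwrite(f"pics/{n}0.png",im); np.save(f"{n}0.npy",d)
    c=ctrl.camera_info(n); print(n,c["fov_y"],c["cx"],c["cy"],np.round(c["T"],4).tolist(), {k:v for k,v in c.items() if k not in("T",)})
print(ctrl.state())
E
```

```text
scene 43.56546146229121 287.16227846281197 210.5764226836932 [[0.6656, -0.4682, 0.5812, -0.0331], [-0.7462, -0.4087, 0.5255, -0.3937], [-0.0085, -0.7835, -0.6214, 0.604], [0.0, 0.0, 0.0, 1.0]] {'fov_y': 43.56546146229121, 'cx': 287.16227846281197, 'cy': 210.5764226836932}
top 56.95242322237026 273.16820278579695 209.00598402018622 [[0.0021, -0.9899, 0.1418, 0.3456], [-0.9995, -0.0066, -0.0311, 0.0468], [0.0317, -0.1416, -0.9894, 0.8998], [0.0, 0.0, 0.0, 1.0]] {'fov_y': 56.95242322237026, 'cx': 273.16820278579695, 'cy': 209.00598402018622}
{'t': 0.1, 'joints': array([-1.37280826,  0.57646111,  0.02485737,  1.43781157, -0.01500644,
        1.12898371, -0.05650258]), 'dq': array([ 0.00162585, -0.00203489,  0.00079618, -0.00207902, -0.00015332,
       -0.00156396, -0.00139061]), 'joint_efforts': array([ 7.49520084e-03, -7.67307329e+01,  2.25847095e+00, -2.86603510e+01,
        1.59075059e-02,  8.70608725e-03,  3.04019022e-05]), 'position': array([0.18758604, 0.64800025, 0.2305247 ]), 'orientation': array([ 1.40418934e-01,  9.90091903e-01, -7.36513293e-04, -6.63677554e-05]), 'contact_force': array([ 0.20173331, -0.15351755,  0.54784196]), 'torque': array([ 0.00339223, -0.0054716 , -0.0340546 ]), 'grip_force': 0.0, 'width': 0.08543609522910961}
```

View pics/scene0.png

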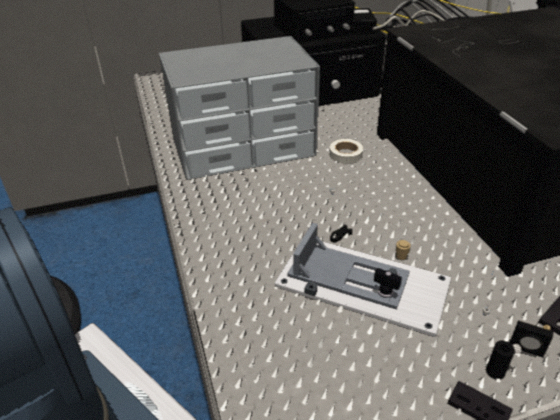

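View pics/top0.png

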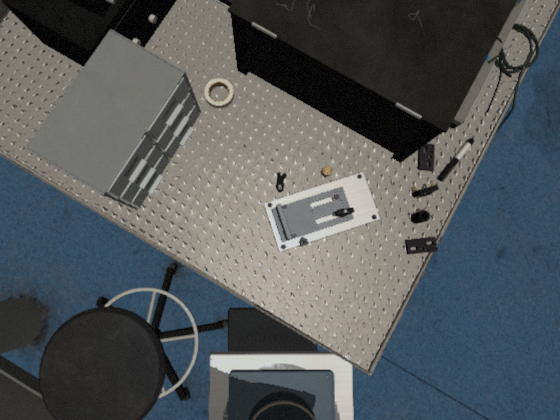

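Scene view: the plate is at about (365,285), with the wall at (305,252), the pointer at (311,289) and the knob at (388,280). Top view: the plate is at (322,212), with the wall at about (280,222), the pointer at (304,241) and the knob at (343,212). I'll enlarge both.

```bash
python3 - <<'E'
import cv2
a=cv2.imread("pics/top0.png")[165:260,255:390]; b=cv2.imread("pics/scene0.png")[215:335,270:460]
cv2.imwrite("pics/topc.png",cv2.resize(a,None,fx=5.9,fy=5.9,interpolation=cv2.INTER_CUBIC))
cv2.imwrite("pics/scenec.png",cv2.resize(b,None,fx=4.2,fy=4.2,interpolation=cv2.INTER_CUBIC))
E
```

```text
(no output)
```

View pics/topc.png

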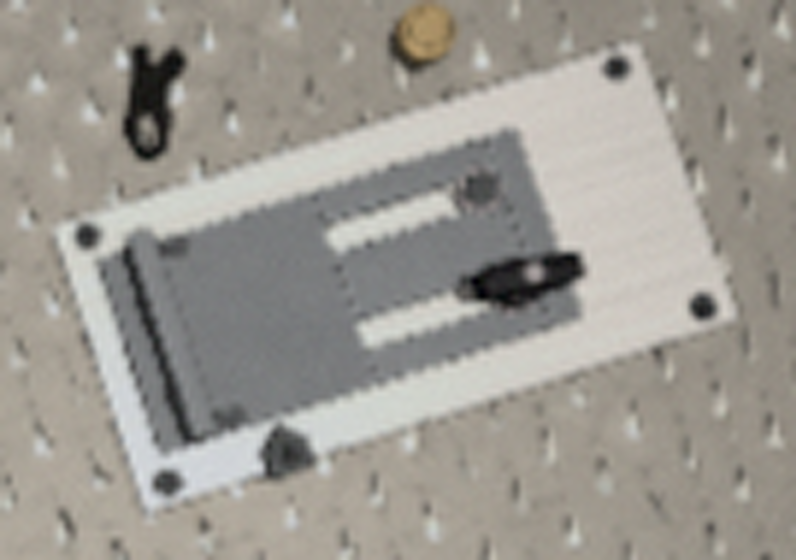

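View pics/scenec.png

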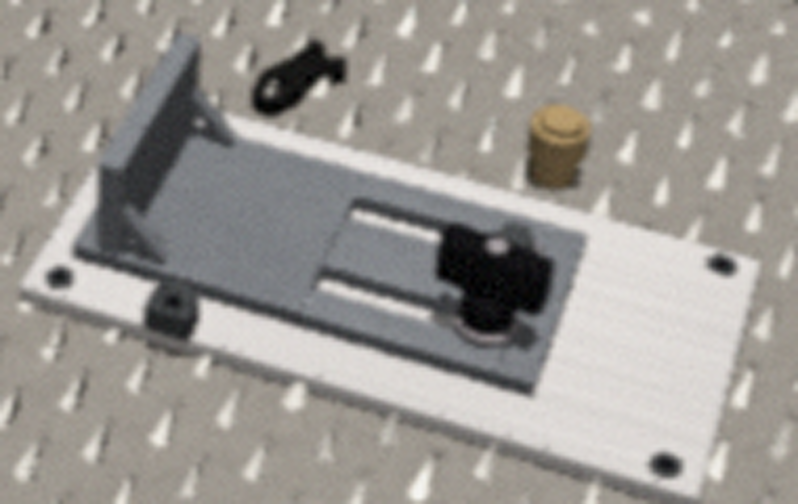

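Top crop: wall top strip from (147,232) to (205,436), pointer nose at about (285,428), knob pin at (535,272), plate bolts at (87,236), (616,67), (703,306) and (167,482). Scene crop: wall top from (190,40) to (113,163), pin at (497,245).

```bash
cat > h.py <<'E'
from workcell import ctrl
import numpy as np, cv2
def ray(n,p):
    c=ctrl.camera_info(n); f=210/np.tan(np.radians(c["fov_y"]/2)); T=c["T"]
    d=T[:3,:3]@np.array([(p[0]-c["cx"])/f,(p[1]-c["cy"])/f,1]); return T[:3,3],d
def onz(n,p,z):
    o,d=ray(n,p); return o+d*(z-o[2])/d[2]
def tri(p,q):
    o1,d1=ray("scene",p);o2,d2=ray("top",q)
    s=np.linalg.lstsq(np.c_[d1,-d2],o2-o1,rcond=None)[0]; a=o1+s[0]*d1;b=o2+s[1]*d2
    return (a+b)/2,np.linalg.norm(a-b)
T=lambda x,y:((x+.5)/5.9-.5+255,(y+.5)/5.9-.5+165)
S=lambda x,y:((x+.5)/4.2-.5+270,(y+.5)/4.2-.5+215)
E
python3 - <<'E'
from h import *
np.set_printoptions(precision=4,suppress=True)
tb=[onz("top",T(*p),.012) for p in[(87,236),(616,67),(703,306),(167,482)]]
sb=[onz("scene",S(*p),.012) for p in[(722,264),(666,464),(59,277)]]
print(np.array(tb),np.array(sb))
u=(tb[1]-tb[0]+tb[2]-tb[3])[:2];u/=np.linalg.norm(u);v=np.array([-u[1],u[0]])
us=(sb[1]-sb[2])[:2]
print("yaw",np.arctan2(u[1],u[0]),np.arctan2(us[1],us[0]))
P={}
for k,n,p,z in[("wallA","top",T(147,232),.063),("wallB","top",T(205,436),.063),("tip","top",T(285,428),.022),("hex","top",T(480,187),.026),
 ("knob","top",T(522,275),.057),("k1","top",T(462,284),.05),("k2","top",T(584,265),.05),
 ("footend1","top",T(518,130),.018),("footend2","top",T(582,318),.018),("foot0a","top",T(100,260),.018),("foot0b","top",T(165,450),.018),
 ("swA","scene",S(190,41),.063),("swB","scene",S(113,163),.063),("stip","scene",S(177,284),.022),("shex","scene",S(518,238),.026)]:
    w=onz(n,p,z)[:2];print(k,w,"bracket",w@u,w@v)
for nm,a,b in[("pin",S(497,245),T(535,272))]:
    w,e=tri(a,b);print(nm,w,e,w[:2]@u,w[:2]@v)
E
```

```text
[[ 0.4831  0.0279  0.012 ]
 [ 0.5531 -0.1838  0.012 ]
 [ 0.4569 -0.2156  0.012 ]
 [ 0.3868 -0.0035  0.012 ]] [[ 0.5536 -0.1857  0.012 ]
 [ 0.4571 -0.2177  0.012 ]
 [ 0.3865 -0.0054  0.012 ]]
yaw -1.2516669691892952 -1.2499706459720474
wallA [0.4769 0.0067] bracket 0.14328063222593954 0.454913138919923
wallB [ 0.4013 -0.0146] bracket 0.13977574417984573 0.3764840426666695
tip [ 0.4073 -0.0485] bracket 0.1738295346931441 0.37148822661867137
hex [ 0.5014 -0.1253] bracket 0.2762470887363664 0.4367943469368415
knob [ 0.4625 -0.1343] bracket 0.27261641980222917 0.39704385448514146
k1 [ 0.4599 -0.1129] bracket 0.25151765949964905 0.40127142982239405
k2 [ 0.4675 -0.1595] bracket 0.29810046906987886 0.3938310008633413
footend1 [ 0.5258 -0.1424] bracket 0.3002251783936054 0.45461045506915915
footend2 [ 0.4511 -0.1659] bracket 0.29904449701871993 0.37627718241488045
foot0a [0.4728 0.0229] bracket 0.12660339328999295 0.45607666040091294
foot0b [ 0.3989 -0.0024] bracket 0.12743309972821845 0.3779617398116991
swA [0.4755 0.0067] bracket 0.1428672069128789 0.45358692948497314
swB [ 0.4048 -0.0157] bracket 0.1419683206154388 0.37945672945233405
stip [ 0.405  -0.0464] bracket 0.1711173425107514 0.37000893760308295
shex [ 0.5024 -0.128 ] bracket 0.27915038657569397 0.4368313483935877
pin [ 0.4638 -0.1392  0.0589] 0.0010623750169981056 0.2776964321346148 0.3966982692552532
```

```bash
python3 - <<'E'
from h import *
for n in("top","scene"):
    d=np.load(n+"0.npy");c=ctrl.camera_info(n);f=210/np.tan(np.radians(c["fov_y"]/2))
    v,u=np.mgrid[:420,:560];P=np.stack([(u-c["cx"])/f*d,(v-c["cy"])/f*d,d],-1)@c["T"][:3,:3].T+c["T"][:3,3]
    P=P[d>0];r=np.hypot(P[:,0],P[:,1]);a=np.degrees(np.arctan2(P[:,1],P[:,0]))
    for lo in range(-40,90,10):
        m=(a>=lo)&(a<lo+10)&(r>.3)&(r<.9)&(P[:,2]>.07)
        if m.any():print(n,lo,"rmin %.3f zmax %.3f"%(r[m].min(),P[m][r[m]<r[m].min()+.2][:,2].max()))
E
```

```text
top -30 rmin 0.633 zmax 0.271
top -20 rmin 0.640 zmax 0.272
top -10 rmin 0.672 zmax 0.272
top 0 rmin 0.728 zmax 0.271
top 10 rmin 0.666 zmax 0.202
top 20 rmin 0.589 zmax 0.203
top 30 rmin 0.575 zmax 0.203
top 40 rmin 0.705 zmax 0.202
scene -30 rmin 0.633 zmax 0.273
scene -20 rmin 0.640 zmax 0.273
scene -10 rmin 0.673 zmax 0.272
scene 0 rmin 0.730 zmax 0.273
scene 10 rmin 0.665 zmax 0.203
scene 20 rmin 0.587 zmax 0.203
scene 30 rmin 0.573 zmax 0.204
scene 40 rmin 0.703 zmax 0.202
```

{"method": "arm_command", "body": {"series": [{"dr": [0, 0, 0.06], "linear": [-3.2, -2.0, 0], "gripper": 0}, {"dr": [0, 0, 0.06], "linear": [-3.2, -2.0, 0], "gripper": 0}, {"dr": [0, 0, 0.06], "linear": [-3.2, -2.0, 0], "gripper": 0}, {"dr": [0, 0, 0.06], "linear": [-3.2, -2.0, 0], "gripper": 0}, {"dr": [0, 0, 0.06], "linear": [-3.2, -2.0, 0], "gripper": 0}, {"dr": [0, 0, 0.06], "linear": [-3.2, -2.0, 0], "gripper": 0}, {"dr": [0, 0, 0.06], "linear": [-3.2, -2.0, 0], "gripper": 0}, {"dr": [0, 0, 0.06], "linear": [-3.2, -2.0, 0], "gripper": 0}]}}

```text
t: 0.77
position: [0.3371, 0.387, 0.2311]
orientation: [0.373, 0.928, -0.0, 0.0]
contact_force: [0.8, 0.8, -0.3]
width: 0.0853
grip_force: 0.0
```

{"method": "arm_command", "body": {"series": [{"dr": [0, 0, 0.07], "linear": [-3.4, -0.4, 0], "gripper": 0}, {"dr": [0, 0, 0.07], "linear": [-3.4, -0.4, 0], "gripper": 0}, {"dr": [0, 0, 0.07], "linear": [-3.4, -0.4, 0], "gripper": 0}, {"dr": [0, 0, 0.07], "linear": [-3.4, -0.4, 0], "gripper": 0}, {"dr": [0, 0, 0.07], "linear": [-3.4, -0.4, 0], "gripper": 0}, {"dr": [0, 0, 0.07], "linear": [-3.4, -0.4, 0], "gripper": 0}, {"dr": [0, 0, 0.07], "linear": [-3.4, -0.4, 0], "gripper": 0}, {"dr": [0, 0, 0.07], "linear": [-3.4, -0.4, 0], "gripper": 0}]}}

```text
t: 1.43
position: [0.4536, 0.1435, 0.2312]
orientation: [0.615, 0.788, -0.0, 0.0]
contact_force: [0.5, -0.0, 1.4]
width: 0.0853
grip_force: 0.0
```

```bash
cat > go.py <<'E'
import sys;from h import *
from scipy.spatial.transform import Rotation as R
def go(x,y,z,yaw):
    s=ctrl.state();M=R.from_quat(s["orientation"])
    t=R.from_matrix(np.c_[[-np.sin(yaw+np.pi),np.cos(yaw+np.pi),0],[np.cos(yaw),np.sin(yaw),0],[0,0,-1]])
    print("pos",np.round(s["position"],4),"F",np.round(s["contact_force"],1),"w",round(s["width"],4),"t",round(s["t"],2),"j7",round(s["joints"][6],2))
    print("lin cm now-axes",np.round(M.inv().apply(np.array([x,y,z])-s["position"])*100,2),"final-axes",np.round(t.inv().apply(np.array([x,y,z])-s["position"])*100,2),"dr",np.round((M.inv()*t).as_rotvec(),3),np.linalg.det(t.as_matrix()))
if __name__=="__main__": go(*map(float,sys.argv[1:]))
E
python3 - <<'E'
from go import *
yaw=-1.251;u=np.array([np.cos(yaw),np.sin(yaw)]);v=np.array([-u[1],u[0]])
p=.141*u+.4157*v;print(p);go(*p,.10,yaw)
E
```

```text
[ 0.43895041 -0.00316628]Traceback (most recent call last):
  File "<stdin>", line 3, in <module>
  File "go.py", line 5, in go
    t=R.from_matrix(np.c_[[-np.sin(yaw+np.pi),np.cos(yaw+np.pi),0],[np.cos(yaw),np.sin(yaw),0],[0,0,-1]])
  File "scipy/spatial/transform/_rotation.pyx", line 1143, in scipy.spatial.transform._rotation.Rotation.from_matrix
ValueError: Non-positive determinant (left-handed or null coordinate frame) in rotation matrix 0: [[-0.94929947  0.31437322  0.        ]
 [-0.31437322 -0.94929947  0.        ]
 [ 0.          0.         -1.        ]].
```

```bash
sed -i 's/yaw+np.pi/yaw/g; s/,np.linalg.det(t.as_matrix())//' go.py
python3 - <<'E'
from go import *
yaw=-1.251;u=np.array([np.cos(yaw),np.sin(yaw)]);v=np.array([-u[1],u[0]])
p=.141*u+.4157*v;print(p);go(*p,.10,yaw)
E
```

```text
[ 0.43895041 -0.00316628]
pos [0.4536 0.1435 0.2312] F [ 0.5 -0.   1.4] w 0.0853 t 1.43 j7 0.01
lin cm now-axes [-13.87  -4.99  13.12] final-axes [-6.01 13.46 13.12] dr [0.    0.    1.497]
```

{"method": "arm_command", "body": {"series": [{"dr": [0, 0, 0], "linear": [-2.77, -1.0, 0], "gripper": 0}, {"dr": [0, 0, 0], "linear": [-2.77, -1.0, 0], "gripper": 0}, {"dr": [0, 0, 0], "linear": [-2.77, -1.0, 0], "gripper": 0}, {"dr": [0, 0, 0], "linear": [-2.77, -1.0, 0], "gripper": 0}, {"dr": [0, 0, 0.1], "linear": [-2.77, -1.0, 0], "gripper": 0}, {"dr": [0, 0, 0.1], "linear": [0, 0, 1], "gripper": 0}, {"dr": [0, 0, 0.1], "linear": [0, 0, 1], "gripper": 0}, {"dr": [0, 0, 0.1], "linear": [0, 0, 1], "gripper": 0}]}}

```text
t: 2.1
position: [0.4388, -0.0021, 0.201]
orientation: [0.761, 0.649, 0.0, 0.0]
contact_force: [-0.2, 1.4, -0.6]
width: 0.0854
grip_force: 0.0
```

{"method": "arm_command", "body": {"series": [{"dr": [0, 0, 0.12], "linear": [0, 0, 1], "gripper": 0}, {"dr": [0, 0, 0.12], "linear": [0, 0, 1], "gripper": 0}, {"dr": [0, 0, 0.12], "linear": [0, 0, 1], "gripper": 0}, {"dr": [0, 0, 0.12], "linear": [0, 0, 1], "gripper": 0}, {"dr": [0, 0, 0.12], "linear": [0, 0, 1], "gripper": 0}, {"dr": [0, 0, 0.12], "linear": [0, 0, 1], "gripper": 0}, {"dr": [0, 0, 0.12], "linear": [0, 0, 1], "gripper": 0}, {"dr": [0, 0, 0.12], "linear": [0, 0, 1], "gripper": 0}]}}

```text
t: 2.77
position: [0.4388, -0.0014, 0.1207]
orientation: [0.974, 0.225, -0.0, 0.0]
contact_force: [0.2, 0.1, -0.3]
width: 0.0857
grip_force: 0.0
```

```bash
python3 go.py .439 -.0032 .031 -1.251
```

```text
pos [ 0.4388 -0.0014  0.1207] F [ 0.2  0.1 -0.3] w 0.0857 t 2.77 j7 -0.63
lin cm now-axes [-0.06  0.17  8.97] final-axes [-0.04  0.18  8.97] dr [0.    0.    0.134]
```

{"method": "arm_command", "body": {"series": [{"dr": [0, 0, 0.07], "linear": [0, 0.1, 1.2], "gripper": 0}, {"dr": [0, 0, 0.064], "linear": [0, 0.08, 1.2], "gripper": 0}, {"dr": [0, 0, 0], "linear": [0, 0, 1.2], "gripper": 0}, {"dr": [0, 0, 0], "linear": [0, 0, 1.2], "gripper": 0}, {"dr": [0, 0, 0], "linear": [0, 0, 1.2], "gripper": 0}, {"dr": [0, 0, 0], "linear": [0, 0, 1.2], "gripper": 0}, {"dr": [0, 0, 0], "linear": [0, 0, 1.0], "gripper": 0}, {"dr": [0, 0, 0], "linear": [0, 0, 0.7], "gripper": 0}]}}

```text
t: 3.43
position: [0.4393, -0.003, 0.0314]
orientation: [0.987, 0.162, -0.0, -0.0]
contact_force: [0.3, -0.1, -1.0]
width: 0.0855
grip_force: 0.0
```

{"method": "arm_command", "body": {"series": [{"gripper": 0.5, "dr": [0, 0, 0], "linear": [0, 0, 0]}, {"gripper": 0.7, "dr": [0, 0, 0], "linear": [0, 0, 0]}, {"gripper": 1, "dr": [0, 0, 0], "linear": [0, 0, 0]}, {"gripper": 1, "dr": [0, 0, 0], "linear": [0, 0, 0]}, {"gripper": 1, "dr": [0, 0, 0], "linear": [0, 0, 0]}, {"gripper": 1, "dr": [0, 0, 0], "linear": [0, 0, 0]}, {"gripper": 1, "dr": [0, 0, 0], "linear": [0, 0, 0]}, {"gripper": 1, "dr": [0, 0, 0], "linear": [0, 0, 0]}]}}

```text
t: 4.1
position: [0.4398, -0.003, 0.0327]
orientation: [0.987, 0.162, 0.0, -0.0]
contact_force: [-0.9, 0.0, 6.8]
width: 0.0094
grip_force: 58.9
```

```bash
python3 go.py .439 -.0032 .031 -1.251; python3 - <<'E'
from h import *
im,d=ctrl.get_image("scene");b=im[190:335,270:460]
cv2.imwrite("pics/s1.png",cv2.resize(b,None,fx=4.1,fy=4.1,interpolation=cv2.INTER_CUBIC))
E
```

```text
pos [ 0.4398 -0.003   0.0327] F [-0.9  0.   6.8] w 0.0094 t 4.1 j7 -0.54
lin cm now-axes [-0.08 -0.    0.17] final-axes [-0.08 -0.    0.17] dr [-0.    -0.001  0.006]
```

View pics/s1.png

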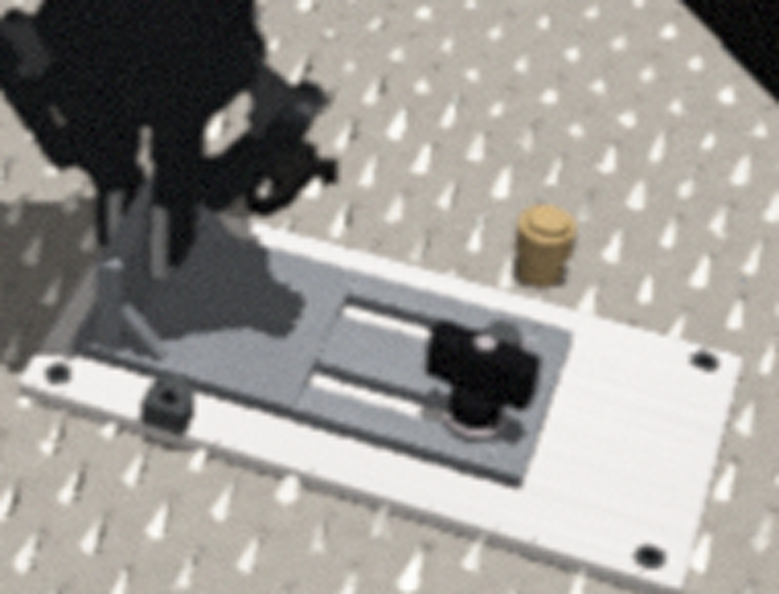

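The wall is gripped (width 9.4 mm) and sits at about (125,250) in the crop, with the pointer at (168,398). I'll slide it about 31 mm along tool +y.

{"method": "arm_command", "body": {"series": [{"gripper": 1, "dr": [0, 0, 0], "linear": [0, 0.4, 0]}, {"gripper": 1, "dr": [0, 0, 0], "linear": [0, 0.5, 0]}, {"gripper": 1, "dr": [0, 0, 0], "linear": [0, 0.6, 0]}, {"gripper": 1, "dr": [0, 0, 0], "linear": [0, 0.6, 0]}, {"gripper": 1, "dr": [0, 0, 0], "linear": [0, 0.6, 0]}, {"gripper": 1, "dr": [0, 0, 0], "linear": [0, 0.4, 0]}, {"gripper": 1, "dr": [0, 0, 0], "linear": [0, 0, 0]}, {"gripper": 1, "dr": [0, 0, 0], "linear": [0, 0, 0]}]}}

```text
t: 4.82
position: [0.4497, -0.032, 0.0327]
orientation: [0.987, 0.162, 0.0, -0.0]
contact_force: [-1.7, 0.9, 7.1]
width: 0.0091
grip_force: 59.6
```

```bash
python3 go.py .439 -.0032 .031 -1.251; python3 - <<'E'
from h import *
o=[]
for n,(r0,r1,c0,c1) in {"scene":(230,310,280,350),"top":(195,260,260,320)}.items():
    im=np.mean([ctrl.get_image(n)[0].astype(float) for _ in range(3)],0).astype(np.uint8)
    np.save(n+"2.npy",im); o.append(cv2.resize(im[r0:r1,c0:c1],(400,int(400*(r1-r0)/(c1-c0))),interpolation=cv2.INTER_CUBIC))
h=max(a.shape[0] for a in o); cv2.imwrite("pics/p2.png",np.hstack([cv2.copyMakeBorder(a,0,h-a.shape[0],0,0,0) for a in o]))
E
```

```text
pos [ 0.4497 -0.032   0.0327] F [-1.7  0.9  7.1] w 0.0091 t 4.82 j7 -0.5
lin cm now-axes [-0.09 -3.07  0.18] final-axes [-0.11 -3.07  0.17] dr [-0.001 -0.001  0.006]
```

View pics/p2.png

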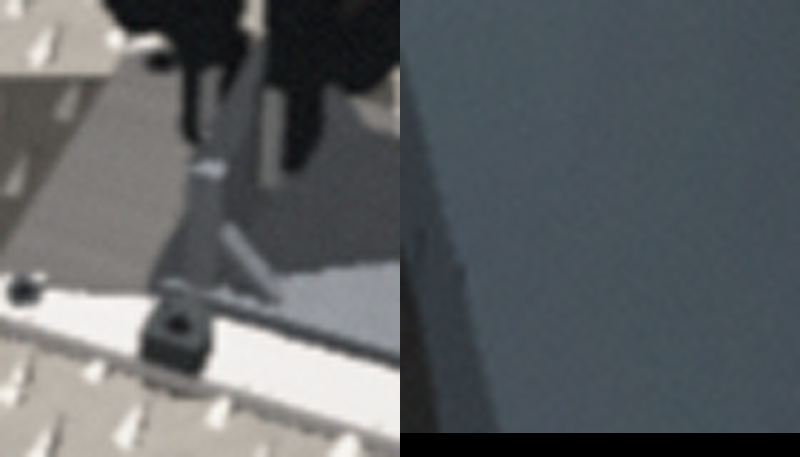

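Scene half: the wall's near end is at about (205,170) and the pointer at (180,320). The arm hides the top view. I'll release, back off and check.

{"method": "arm_command", "body": {"series": [{"gripper": 0, "dr": [0, 0, 0], "linear": [0, 0, 0]}, {"gripper": 0, "dr": [0, 0, 0], "linear": [0, 0, 0]}, {"gripper": 0, "dr": [0, 0, 0], "linear": [0, 0, 0]}, {"gripper": 0, "dr": [0, 0, 0], "linear": [0, 0, 0]}, {"gripper": 0, "dr": [0, 0, 0], "linear": [0, 0, 0]}, {"gripper": 0, "dr": [0, 0, 0], "linear": [0, 0, -1]}, {"gripper": 0, "dr": [0, 0, 0], "linear": [0, 0, -3]}, {"gripper": 0, "dr": [0, 0, 0], "linear": [0, 0, -4]}]}}

```text
t: 5.78
position: [0.4479, -0.0326, 0.1116]
orientation: [0.987, 0.162, -0.003, 0.0]
contact_force: [1.5, 0.3, -0.3]
width: 0.0851
grip_force: 0.0
```

{"method": "arm_command", "body": {"series": [{"gripper": 0, "dr": [0, 0, 0], "linear": [0, -2, -3]}, {"gripper": 0, "dr": [0, 0, 0], "linear": [0, -3, 0]}, {"gripper": 0, "dr": [0, 0, 0], "linear": [0, -4, 0]}, {"gripper": 0, "dr": [0, 0, 0], "linear": [0, -4, 0]}, {"gripper": 0, "dr": [0, 0, 0], "linear": [-0.5, -4, 0]}, {"gripper": 0, "dr": [0, 0, 0], "linear": [0.5, -4, 0]}, {"gripper": 0, "dr": [0, 0, 0], "linear": [0.5, -4, 0]}, {"gripper": 0, "dr": [0, 0, 0], "linear": [0.5, -3, 0]}]}}

```text
t: 6.45
position: [0.3678, 0.2392, 0.1422]
orientation: [0.987, 0.163, -0.0, -0.0]
contact_force: [0.3, 0.5, -0.5]
width: 0.0853
grip_force: 0.0
```

```bash
python3 - <<'E'
from h import *
print(ctrl.state()["position"])
o=[]
for n,(r0,r1,c0,c1) in {"scene":(230,310,280,350),"top":(185,260,260,325)}.items():
    im=np.mean([ctrl.get_image(n)[0].astype(float) for _ in range(3)],0).astype(np.uint8)
    np.save(n+"3.npy",im); k=400/(c1-c0); o.append(cv2.resize(im[r0:r1,c0:c1],None,fx=k,fy=k,interpolation=cv2.INTER_CUBIC)[:470,:400])
h=max(a.shape[0] for a in o); cv2.imwrite("pics/p3.png",np.hstack([cv2.copyMakeBorder(a,0,h-a.shape[0],0,0,0) for a in o]))
E
```

```text
[0.36779938 0.23919612 0.14220924]
```

View pics/p3.png

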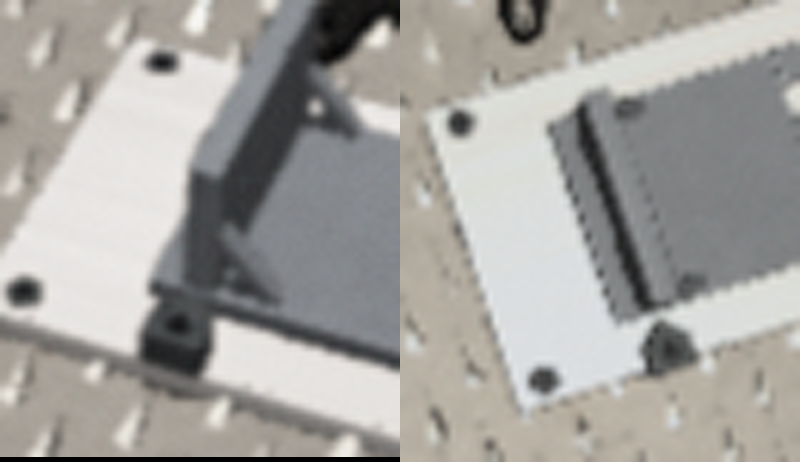

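Scene half: wall near-end base at about (200,290), pointer block at (180,320). Top half: wall strip from (596,95) to (662,303), pointer nose at about (662,322). I'll zoom further to measure accurately.

```bash
python3 - <<'E'
from h import *
o=[]
for n,(r0,c0) in {"scene":(256,296),"top":(224,284)}.items():
    im=np.load(n+"3.npy")[r0:r0+40,c0:c0+32]
    o.append(cv2.resize(im,None,fx=12.5,fy=12.5,interpolation=cv2.INTER_CUBIC))
cv2.imwrite("pics/p4.png",np.hstack(o))
E
```

```text
(no output)
```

View pics/p4.png

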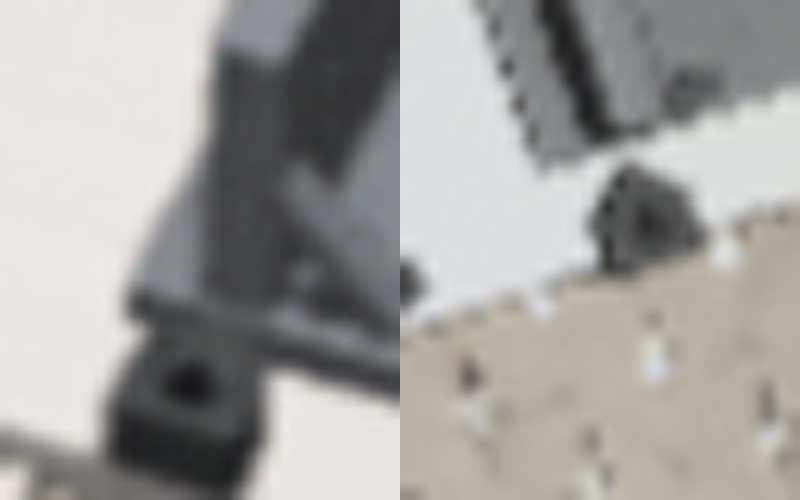

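Scene half: the pointer top spans about (110,400) to (265,400), with its screw at (187,380) and its nose hidden under the foot edge at about (165,330). Top half: nose at (625,165), shoulders at (593,215) and (692,190), foot -x corner at (542,168). I'll fit these edges at sub-pixel level.

```bash
cat > prof.py <<'E'
from h import *
yaw=-1.251;U=np.array([np.cos(yaw),np.sin(yaw)]);V=np.array([-U[1],U[0]])
def proj(n,w):
    c=ctrl.camera_info(n);f=210/np.tan(np.radians(c["fov_y"]/2));q=np.linalg.inv(c["T"])@np.c_[w,np.ones(len(w))].T
    return np.c_[q[0]/q[2]*f+c["cx"],q[1]/q[2]*f+c["cy"]].astype(np.float32)
def prof(n,im,v,z,u0,u1):
    us=np.arange(u0,u1,.00025);w=np.c_[us[:,None]*U+v*V,np.full(len(us),z)];p=proj(n,w)
    return us,cv2.remap(im,p[None,:,0].copy(),p[None,:,1].copy(),cv2.INTER_LINEAR)[0]
def cross(us,g,lv,up):
    s=np.sign(g-lv);i=np.where(np.diff(s)*(1 if up else -1)>0)[0];return np.round(us[i]*1000,1)
E
python3 - <<'E'
from prof import *
for n in("top","scene"):
    g=cv2.cvtColor(np.load(n+"3.npy"),cv2.COLOR_BGR2GRAY).astype(np.float32)
    for v in(.385,.395,.405,.425,.435,.445):
        r=[]
        for z in(.010,.018):
            r.append(cross(*prof(n,g,v,z,.14,.18),165,False)[:1])
        r.append(cross(*prof(n,g,v,.018,.31,.345),165,True)[-1:]); print(n,"foot",v,r)
    for v in(.358,.361,.364,.366,.368,.370,.372):
        print(n,"ptr",v,"L10",cross(*prof(n,g,v,.010,.15,.19),140,False),"L22",cross(*prof(n,g,v,.022,.15,.19),140,False),"R22",cross(*prof(n,g,v,.022,.15,.195),140,True))
g=cv2.cvtColor(np.load("top3.npy"),cv2.COLOR_BGR2GRAY).astype(np.float32)
for v in(.39,.41,.43,.45):
    us,p=prof("top",g,v,.063,.155,.20);print(v,p[::8].astype(int).tolist())
us,p=prof("scene",cv2.cvtColor(np.load("scene3.npy"),cv2.COLOR_BGR2GRAY).astype(np.float32),.41,.063,.155,.20);print(p[::8].astype(int).tolist())
E
```

```text
top foot 0.385 [array([156.8]), array([156.]), array([330.5])]
top foot 0.395 [array([156.8]), array([155.5]), array([330.5])]
top foot 0.405 [array([156.]), array([155.5]), array([330.2])]
top foot 0.425 [array([155.8]), array([155.]), array([330.2])]
top foot 0.435 [array([156.]), array([155.3]), array([330.2])]
top foot 0.445 [array([156.]), array([155.]), array([330.5])]
top ptr 0.358 L10 [161.8] L22 [160.8] R22 [181.]
top ptr 0.361 L10 [163.] L22 [161.8] R22 [180.3]
top ptr 0.364 L10 [162.8] L22 [161.5] R22 [180.]
top ptr 0.366 L10 [163.2] L22 [162.2] R22 [179.3]
top ptr 0.368 L10 [165.2] L22 [164.2] R22 [177.3]
top ptr 0.37 L10 [167.2] L22 [166.] R22 [175.3]
top ptr 0.372 L10 [169.5] L22 [168.5] R22 [173.5]
scene foot 0.385 [array([155.8]), array([158.3]), array([332.2])]
scene foot 0.395 [array([155.5]), array([158.3]), array([332.])]
scene foot 0.405 [array([155.5]), array([157.5]), array([332.])]
scene foot 0.425 [array([151.]), array([152.5]), array([332.])]
scene foot 0.435 [array([149.5]), array([151.5]), array([332.])]
scene foot 0.445 [array([148.8]), array([152.5]), ar
[... 252 characters left out ...]
3.8 186.8] R22 [182.8 187.8]
scene ptr 0.37 L10 [160.5] L22 [161.2] R22 []
scene ptr 0.372 L10 [160.5] L22 [160.5] R22 []
0.39 [132, 131, 116, 78, 46, 52, 98, 140, 139, 137, 131, 126, 128, 130, 129, 130, 129, 130, 129, 129, 130, 131, 131]
0.41 [130, 130, 122, 91, 54, 58, 102, 144, 140, 139, 136, 128, 126, 129, 129, 129, 129, 128, 128, 128, 128, 128, 129]
0.43 [128, 127, 117, 75, 43, 58, 102, 141, 137, 135, 134, 133, 130, 131, 131, 131, 130, 130, 131, 131, 130, 129, 130]
0.45 [156, 143, 129, 110, 65, 64, 104, 136, 136, 137, 132, 120, 105, 108, 133, 145, 143, 162, 164, 155, 154, 164, 158]
[226, 226, 226, 227, 227, 226, 205, 162, 144, 147, 144, 110, 66, 55, 55, 55, 53, 71, 125, 114, 68, 61, 70]
```

The wall and pointer agree within about 0.5 mm (wall u about 171, pointer u about 171.4). Next is the knob's angle and axis.

```bash
python3 - <<'E'
from go import *
from prof import U,V
for n in("top","scene"):
    im=np.load(n+"3.npy");g=cv2.cvtColor(im,cv2.COLOR_BGR2GRAY)
    r,c=(slice(195,230),slice(325,365)) if n=="top" else (slice(262,300),slice(365,412))
    m=(g[r,c]<45).astype(np.uint8);k,l,st,ce=cv2.connectedComponentsWithStats(m)
    i=1+np.argmax(st[1:,4]);ys,xs=np.where(l==i)
    P=np.array([onz(n,(x+c.start,y+r.start),.050 if n=="top" else .057) for x,y in zip(xs,ys)])[:,:2];q=np.c_[P@U,P@V].astype(np.float32)*1000
    (cx,cy),(w,h),a=cv2.minAreaRect(q);e,ev=np.linalg.eigh(np.cov(q.T));d=ev[:,1]*np.sign(ev[0,1])
    print(n,st[i,4],"rect",cx,cy,w,h,a,"mean",q.mean(0),"pca",np.arctan2(d[1],d[0]))
k=.13;p=.2762*U+.397*V;print(p);go(*p,.14,.319-k)
E
```

```text
top 76 rect 275.73895263671875 396.0149841308594 39.30397033691406 14.796266555786133 0.32051676511764526 mean [274.5256 395.503 ] pca -0.09212588953387295
scene 424 rect 280.6534729003906 380.94720458984375 37.1549186706543 45.43389892578125 6.197451591491699 mean [280.89893 382.2287 ] pca -0.9967522824407336
[ 0.46370177 -0.13739034]
pos [0.3695 0.2349 0.1423] F [0.4 0.2 0.8] w 0.0851 t 6.75 j7 -1.27
lin cm now-axes [-2.94 38.29  0.25] final-axes [-38.33   2.25   0.23] dr [ 0.     0.    -1.435]
```

{"method": "arm_command", "body": {"series": [{"gripper": 0, "dr": [0, 0, 0], "linear": [-0.3, 3.8, 0]}, {"gripper": 0, "dr": [0, 0, 0], "linear": [-0.3, 3.8, 0]}, {"gripper": 0, "dr": [0, 0, 0], "linear": [-0.3, 3.8, 0]}, {"gripper": 0, "dr": [0, 0, 0], "linear": [-0.3, 3.8, 0]}, {"gripper": 0, "dr": [0, 0, 0], "linear": [-0.3, 3.8, 0]}, {"gripper": 0, "dr": [0, 0, 0], "linear": [-0.3, 3.8, 0]}, {"gripper": 0, "dr": [0, 0, 0], "linear": [-0.3, 3.8, 0]}, {"gripper": 0, "dr": [0, 0, 0], "linear": [-0.3, 3.8, 0]}]}}

```text
t: 7.42
position: [0.4434, -0.0631, 0.1425]
orientation: [0.987, 0.161, 0.0, -0.0]
contact_force: [1.0, 0.4, 0.5]
width: 0.0854
grip_force: 0.0
```

{"method": "arm_command", "body": {"series": [{"gripper": 0, "dr": [0, 0, 0], "linear": [-0.3, 3.8, 0]}, {"gripper": 0, "dr": [0, 0, 0], "linear": [-0.2, 3.8, 0]}, {"gripper": 0, "dr": [0, 0, -0.12], "linear": [0, 0, 0]}, {"gripper": 0, "dr": [0, 0, -0.12], "linear": [0, 0, 0]}, {"gripper": 0, "dr": [0, 0, -0.12], "linear": [0, 0, 0]}, {"gripper": 0, "dr": [0, 0, -0.12], "linear": [0, 0, 0]}, {"gripper": 0, "dr": [0, 0, -0.12], "linear": [0, 0, 0]}, {"gripper": 0, "dr": [0, 0, -0.12], "linear": [0, 0, 0]}]}}

```text
t: 8.08
position: [0.4626, -0.135, 0.1425]
orientation: [0.866, 0.501, -0.0, 0.0]
contact_force: [-0.4, -1.0, 0.3]
width: 0.0856
grip_force: 0.0
```

{"method": "arm_command", "body": {"series": [{"gripper": 0, "dr": [0, 0, -0.12], "linear": [0, 0, 0]}, {"gripper": 0, "dr": [0, 0, -0.12], "linear": [0, 0, 0]}, {"gripper": 0, "dr": [0, 0, -0.12], "linear": [0, 0, 0]}, {"gripper": 0, "dr": [0, 0, -0.12], "linear": [0, 0, 0]}, {"gripper": 0, "dr": [0, 0, -0.12], "linear": [0, 0, 0]}, {"gripper": 0, "dr": [0, 0, -0.12], "linear": [0, 0, 0]}, {"gripper": 0, "dr": [0, 0, 0], "linear": [0, 0, 0]}, {"gripper": 0, "dr": [0, 0, 0], "linear": [0, 0, 0]}]}}

```text
t: 8.75
position: [0.4629, -0.1347, 0.1425]
orientation: [0.637, 0.771, 0.0, 0.0]
contact_force: [-1.2, 0.3, -0.5]
width: 0.085
grip_force: 0.0
```

```bash
python3 -c "
from go import *;from prof import U,V
p=.276*U+.3965*V;print(p);go(*p,.036,.209)"
```

```text
[ 0.46316425 -0.13735767]
pos [ 0.4629 -0.1347  0.1425] F [-1.2  0.3 -0.5] w 0.085 t 8.75 j7 0.59
lin cm now-axes [-0.27 -0.02 10.65] final-axes [-0.27 -0.03 10.65] dr [ 0.    0.   -0.02]
```

{"method": "arm_command", "body": {"series": [{"gripper": 0, "dr": [0, 0, -0.02], "linear": [-0.27, 0, 1.5]}, {"gripper": 0, "dr": [0, 0, 0], "linear": [0, 0, 2]}, {"gripper": 0, "dr": [0, 0, 0], "linear": [0, 0, 2]}, {"gripper": 0, "dr": [0, 0, 0], "linear": [0, 0, 1.5]}, {"gripper": 0, "dr": [0, 0, 0], "linear": [0, 0, 1.5]}, {"gripper": 0, "dr": [0, 0, 0], "linear": [0, 0, 1]}, {"gripper": 0, "dr": [0, 0, 0], "linear": [0, 0, 0.8]}, {"gripper": 0, "dr": [0, 0, 0], "linear": [0, 0, 0.35]}]}}

```text
t: 9.42
position: [0.4635, -0.1364, 0.0349]
orientation: [0.629, 0.778, -0.001, -0.0]
contact_force: [-0.3, 0.3, -1.1]
width: 0.0853
grip_force: 0.0
```

{"method": "arm_command", "body": {"series": [{"gripper": 0.5, "dr": [0, 0, 0], "linear": [0, 0, 0]}, {"gripper": 0.7, "dr": [0, 0, 0], "linear": [0, 0, 0]}, {"gripper": 1, "dr": [0, 0, 0], "linear": [0, 0, 0]}, {"gripper": 1, "dr": [0, 0, 0], "linear": [0, 0, 0]}, {"gripper": 1, "dr": [0, 0, 0], "linear": [0, 0, 0]}, {"gripper": 1, "dr": [0, 0, 0], "linear": [0, 0, 0]}, {"gripper": 1, "dr": [0, 0, 0], "linear": [0, 0, 0]}, {"gripper": 1, "dr": [0, 0, 0], "linear": [0, 0, 0]}]}}

```text
t: 10.08
position: [0.4644, -0.136, 0.0362]
orientation: [0.627, 0.779, 0.0, 0.0]
contact_force: [0.2, 1.4, 5.2]
width: 0.0106
grip_force: 61.9
```

```bash
python3 -c "
from go import *;from prof import U,V
p=.276*U+.3965*V;go(*p,.036,.209);print(ctrl.state()['torque'])"
```

```text
pos [ 0.4644 -0.136   0.0362] F [0.2 1.4 5.2] w 0.0106 t 10.08 j7 0.69
lin cm now-axes [-0.11 -0.15  0.02] final-axes [-0.11 -0.15  0.02] dr [0.001 0.    0.006]
[ 0.1368856   0.10264181 -0.12261999]
```

{"method": "arm_command", "body": {"series": [{"gripper": 1, "dr": [0, 0, 0.07], "linear": [0, 0, 0]}, {"gripper": 1, "dr": [0, 0, 0.07], "linear": [0, 0, 0]}, {"gripper": 1, "dr": [0, 0, 0.07], "linear": [0, 0, 0]}, {"gripper": 1, "dr": [0, 0, 0.07], "linear": [0, 0, 0]}, {"gripper": 1, "dr": [0, 0, 0.07], "linear": [0, 0, 0]}, {"gripper": 1, "dr": [0, 0, 0.07], "linear": [0, 0, 0]}, {"gripper": 1, "dr": [0, 0, 0.07], "linear": [0, 0, 0]}, {"gripper": 1, "dr": [0, 0, 0.07], "linear": [0, 0, 0]}]}}

```text
t: 10.75
position: [0.4657, -0.136, 0.0357]
orientation: [0.819, 0.574, 0.001, 0.001]
contact_force: [5.3, 0.2, -10.8]
width: 0.0109
grip_force: 59.5
```

```bash
python3 -c "
from go import *;from prof import U,V
p=.276*U+.3965*V;go(*p,.036,.209);print(ctrl.state()['torque'])"
```

```text
pos [ 0.4657 -0.136   0.0357] F [  5.3   0.2 -10.8] w 0.0109 t 10.75 j7 0.33
lin cm now-axes [-0.22 -0.19 -0.03] final-axes [-0.08 -0.28 -0.03] dr [ 0.002  0.001 -0.556]
[-0.09409241 -1.29645827  0.1294237 ]
```

{"method": "arm_command", "body": {"series": [{"gripper": 1, "dr": [0, 0, 0.07], "linear": [0, 0, 0.03]}, {"gripper": 1, "dr": [0, 0, 0.07], "linear": [0, 0, 0.03]}, {"gripper": 1, "dr": [0, 0, 0.07], "linear": [0, 0, 0.03]}, {"gripper": 1, "dr": [0, 0, 0.07], "linear": [0, 0, 0.03]}, {"gripper": 1, "dr": [0, 0, 0.07], "linear": [0, 0, 0]}, {"gripper": 1, "dr": [0, 0, 0.07], "linear": [0, 0, 0]}, {"gripper": 1, "dr": [0, 0, 0.07], "linear": [0, 0, 0]}, {"gripper": 1, "dr": [0, 0, 0], "linear": [0, 0, 0]}]}}

```text
t: 11.42
position: [0.4668, -0.1367, 0.035]
orientation: [0.934, 0.358, 0.002, 0.002]
contact_force: [6.8, -1.9, -3.5]
width: 0.0105
grip_force: 60.8
```

```bash
python3 -c "
from go import *;from prof import U,V
p=.276*U+.3965*V;go(*p,.036,.209);print(ctrl.state()['torque'])"
```

```text
pos [ 0.4668 -0.1367  0.035 ] F [ 6.8 -1.9 -3.5] w 0.0105 t 11.42 j7 0.02
lin cm now-axes [-0.31 -0.19 -0.1 ] final-axes [ 0.01 -0.37 -0.1 ] dr [ 5.000e-03  1.000e-03 -1.048e+00]
[-0.35489198 -1.49086608 -0.00890329]
```

{"method": "arm_command", "body": {"series": [{"gripper": 1, "dr": [0, 0, 0.04], "linear": [0, 0, 0]}, {"gripper": 1, "dr": [0, 0, 0.04], "linear": [0, 0, 0]}, {"gripper": 1, "dr": [0, 0, 0.04], "linear": [0, 0, 0]}, {"gripper": 1, "dr": [0, 0, 0.04], "linear": [0, 0, 0]}, {"gripper": 1, "dr": [0, 0, 0.03], "linear": [0, 0, 0]}, {"gripper": 1, "dr": [0, 0, 0.02], "linear": [0, 0, 0]}, {"gripper": 1, "dr": [0, 0, 0], "linear": [0, 0, 0]}, {"gripper": 1, "dr": [0, 0, 0], "linear": [0, 0, 0]}]}}

```text
t: 12.08
position: [0.467, -0.1371, 0.035]
orientation: [0.965, 0.261, 0.002, 0.002]
contact_force: [7.1, -3.3, -6.9]
width: 0.011
grip_force: 62.3
```

```bash
python3 -c "
from go import *;from prof import U,V
p=.276*U+.3965*V;go(*p,.036,.209);print(ctrl.state()['torque'])"
```

```text
pos [ 0.467  -0.1371  0.035 ] F [ 7.1 -3.3 -6.9] w 0.011 t 12.08 j7 -0.12
lin cm now-axes [-0.35 -0.17 -0.1 ] final-axes [ 0.05 -0.39 -0.1 ] dr [ 6.000e-03  1.000e-03 -1.251e+00]
[-0.87028337 -1.56180317  1.09446551]
```

The z torque has jumped to 1.1 N m, so the knob is at its stop. I'll release and check.

{"method": "arm_command", "body": {"series": [{"gripper": 0, "dr": [0, 0, 0], "linear": [0, 0, 0]}, {"gripper": 0, "dr": [0, 0, 0], "linear": [0, 0, 0]}, {"gripper": 0, "dr": [0, 0, 0], "linear": [0, 0, 0]}, {"gripper": 0, "dr": [0, 0, 0], "linear": [0, 0, 0]}, {"gripper": 0, "dr": [0, 0, 0], "linear": [0, 0, 0]}, {"gripper": 0, "dr": [0, 0, 0], "linear": [0, 0, -1]}, {"gripper": 0, "dr": [0, 0, 0], "linear": [0, 0, -3]}, {"gripper": 0, "dr": [0, 0, 0], "linear": [0, 0, -4]}]}}

```text
t: 12.75
position: [0.4622, -0.1357, 0.1144]
orientation: [0.966, 0.259, -0.002, -0.001]
contact_force: [1.2, 0.4, 0.9]
width: 0.0852
grip_force: 0.0
```

{"method": "arm_command", "body": {"series": [{"gripper": 0, "dr": [0, 0, 0], "linear": [0, -2, -3]}, {"gripper": 0, "dr": [0, 0, 0], "linear": [0, -4, 0]}, {"gripper": 0, "dr": [0, 0, 0], "linear": [0, -4, 0]}, {"gripper": 0, "dr": [0, 0, 0], "linear": [0, -4, 0]}, {"gripper": 0, "dr": [0, 0, 0], "linear": [0.5, -4, 0]}, {"gripper": 0, "dr": [0, 0, 0], "linear": [0.5, -4, 0]}, {"gripper": 0, "dr": [0, 0, 0], "linear": [0.5, -4, 0]}, {"gripper": 0, "dr": [0, 0, 0], "linear": [0.5, -4, 0]}]}}

```text
t: 13.42
position: [0.3295, 0.135, 0.1452]
orientation: [0.966, 0.259, 0.0, -0.001]
contact_force: [0.8, 0.7, 0.4]
width: 0.0855
grip_force: 0.0
```

{"method": "arm_command", "body": {"series": [{"gripper": 0, "dr": [0, 0, 0], "linear": [1.5, -3.5, 0]}, {"gripper": 0, "dr": [0, 0, 0], "linear": [1.5, -3.5, 0]}, {"gripper": 0, "dr": [0, 0, 0], "linear": [0.5, -3, 0]}, {"gripper": 0, "dr": [0, 0, 0], "linear": [0, 0, 0]}, {"gripper": 0, "dr": [0, 0, 0], "linear": [0, 0, 0]}, {"gripper": 0, "dr": [0, 0, 0], "linear": [0, 0, 0]}, {"gripper": 0, "dr": [0, 0, 0], "linear": [0, 0, 0]}, {"gripper": 0, "dr": [0, 0, 0], "linear": [0, 0, 0]}]}}

```text
t: 14.08
position: [0.3113, 0.2364, 0.1449]
orientation: [0.966, 0.259, -0.0, -0.0]
contact_force: [-0.7, -0.6, 0.7]
width: 0.0855
grip_force: 0.0
```

```bash
python3 - <<'E'
from prof import *
print(ctrl.state()["position"])
o=[]
for n,(r0,r1,c0,c1) in {"scene":(225,335,280,420),"top":(170,255,255,385)}.items():
    im=np.mean([ctrl.get_image(n)[0].astype(float) for _ in range(3)],0).astype(np.uint8)
    np.save(n+"4.npy",im); k=400/(c1-c0); o.append(cv2.resize(im[r0:r1,c0:c1],None,fx=k,fy=k,interpolation=cv2.INTER_CUBIC)[:470,:400])
h=max(a.shape[0] for a in o); cv2.imwrite("pics/p5.png",np.hstack([cv2.copyMakeBorder(a,0,h-a.shape[0],0,0,0) for a in o]))
g=cv2.cvtColor(np.load("top4.npy"),cv2.COLOR_BGR2GRAY).astype(np.float32)
for v in(.385,.395,.405,.425,.435,.445):
    print(cross(*prof("top",g,v,.010,.14,.18),165,False)[:1],cross(*prof("top",g,v,.018,.31,.345),165,True)[-1:])
for v in(.364,.366,.368,.370,.372):
    print("ptr",cross(*prof("top",g,v,.010,.15,.19),140,False),cross(*prof("top",g,v,.022,.15,.195),140,True))
r,c=slice(195,230),slice(325,365)
m=(g[r,c]<45).astype(np.uint8);k,l,st,ce=cv2.connectedComponentsWithStats(m);i=1+np.argmax(st[1:,4]);ys,xs=np.where(l==i)
P=np.array([onz("top",(x+c.start,y+r.start),.05) for x,y in zip(xs,ys)])[:,:2];q=np.c_[P@U,P@V]*1000
e,ev=np.linalg.eigh(np.cov(q.T));d=ev[:,1];print(len(q),np.arctan(d[1]/d[0]))
E
```

```text
[0.31127322 0.23644524 0.1448624 ]
[156.5] [330.7]
[156.8] [330.7]
[156.] [330.5]
[155.8] [330.5]
[156.] [330.5]
[155.8] [330.7]
ptr [162.5] [180.]
ptr [163.2] [179.5]
ptr [165.2] [177.5]
ptr [167.] [175.3]
ptr [169.2] [173.5]
78 -1.4852550946932181
```

View pics/p5.png

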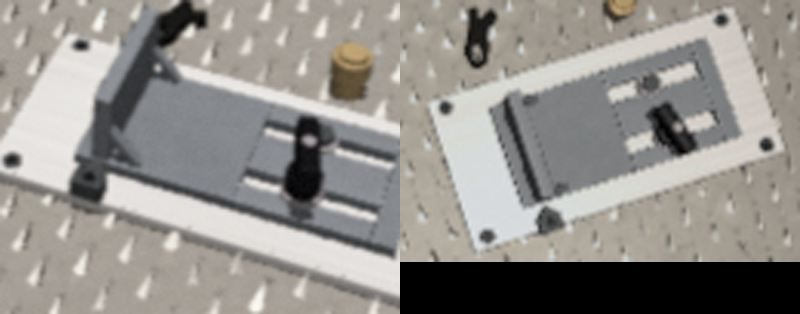

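The fence is still at u of about 171.0 mm against the pointer at 171.3 mm. The knob bar, at (672,128) in the top half, now lies across the slots, and the gripper is clear.

```bash
python3 -c "
from workcell import ctrl;print(ctrl.finish_job())"
```

```text
the job is handed in; nothing more can be done
None
```

I slid the fence until its wall was within about 0.5 mm of the pointer by camera measurement, tightened the clamp knob clockwise to its stop, moved the gripper clear, and handed the job in at about 14 s.

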